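# Feed a sample vial round the bent rail to the photometer stop

## Task

Take the hanger with the slim vial on the bent rail by its black knob, slide it along the rail round both corners until its ring is up against the round rubber stop above the white photometer, then let go so that it hangs there freely and still. Leave the other hanger, with the squat jar on the low straight stand, alone.

Things in the scene. Friction and masses are not known exactly. Their poses are not given: they have to be found in the camera images.
- hanger_knob (a point): Centre of the black upright knob of the slim-vial hanger (loose, about 80 g): a plastic cylinder 18 mm across, 28 mm tall, gripped from above. From top to bottom the hanger is: knob, 6 mm stem, steel ring, white cap, slim amber vial 24 mm across. The ring's centre is 52 mm below this point; the vial's underside 83 mm below the ring's centre. Z points up along the stem.
- hanger_ring (a point): Centre of that hanger's steel ring, threaded on the bent rail: bore 24 mm, outside 38 mm, 7 mm round bar. Hanging at rest it is 8 mm below the rail's centre line; raised 8 mm, the rod is in mid-bore with 8 mm of play all round. Y is the ring's axis, at the start along the rail within 12 degrees; z up.
- feeder: Fixed unit: dark base plate 200 (x) by 350 (y) mm, a level bent rail of 8 mm steel rod, a photometer. Origin: centre of the plate's underside; z up. Rail centre line 160 mm up; x, y in mm: start (-50, 150), corners (-50, 30) and (50, -30), end (50, -150); corners turn 59 degrees, rounded to 30 mm radius. Hanger starts on the first leg, y 60 to 110. End posts rise 10 mm above the rail's centre line.
- stop (a point): Centre of the face of the stop, on the rail's centre line: a dark rubber disc 32 mm across round the rail, just before the rail's end post, facing along the feeder's +y, at feeder x = 50, y = -132 mm. A ring square to the rail touches it with its centre 3.5 mm before the face. Below is the white photometer (94 x 108 mm, its top 107 mm below this point), its dark round well under the stop. Axes as the feeder's.
- spare_knob (a point): Centre of the black knob of the other hanger, to be left alone: the same ring, stem and knob, but a squat jar 42 mm across. It hangs on a straight rail 115 mm above the table on a low stand (80 x 170 mm), to the left or right of the feeder; its knob's top is 173 mm above the table.

How it is judged:
By the outcome, as a careful person would: the job done as asked, in the order asked, and still so for the second after the job is handed in, with the robot touching nothing.
It also fails if it takes over 43 s, if anything falls off the work surface, if the arm or the gripper's body presses on something with over 40 N, if the wrist force passes 120 N, or if a joint passes its speed limit or range.

## Robot

A 7-joint arm with a two-finger parallel gripper is mounted at the origin on the work surface. World frame = base frame: x ahead of the robot, y to its left, z up, the work surface at z = 0. Lengths are in m, angles in rad, forces in N, time in s.
With the tool pointing down it reaches from about 0.4 to 0.9 m from the base axis. Payload 5.6 kg.
Tool frame: the origin (TCP) lies on the centre line of the jaws, within the pads' length; the fingertips stand env.nose_length ahead of it and the grasp point (between the pads) lies 11 mm behind it (env.nose_length is the distance from the TCP to the fingertips, in m); z points along the fingers, y is the line along which they close (so a half turn about z gives the same grasp; the last joint's range is limited). The gripper opens to 92 mm and grips with 3 to 60 N. Pads are 20 mm wide; open, the fingers measure 128 mm over their backs; the gripper's body (75 mm by 189 mm) begins 69 mm behind the grasp point.
Start: joints at [1.106, 0.468, -0.012, 1.603, 0.006, 1.071, -0.056], TCP at [0.266, -0.593, 0.223] pointing down, gripper open.
Joint ranges: [-2.53, 2.53], [-0.31, 2.02], [-1.57, 1.55], [0.28, 2.44], [-1.29, 4.43], [0.15, 1.84], [-2.92, 2.92]. Speed limits (rad/s): [2.57, 2.57, 3.14, 3.14, 3.14, 3.14, 3.14].

## Interface

Orientations are given as a rotation vector (axis times angle).
In Python, from workcell import env gives the robot as it stands.
- The arm moves only by the tool carry_out, never from a script. Its argument "commands" is a list that holds one entry, the list of rows, each a list of 6 numbers: the shift along the tool's x, y, z in cm, then the turn, a rotation vector about the tool's x, y, z in degrees. A call has 1 to 8 rows; each row is the pose to reach, as a shift and turn from the pose commanded when the call began, along the tool's axes at that moment; what a row does not reach only later rows make up. A row lasts 1/12 s, in which the tool goes at most 41.7 mm and 7.16 degrees, less where a joint would pass 70% of its speed; a pose out of reach is approached as far as the arm can. A call with a gripper value outside its range is refused whole. "jaw" is the opening, from 0 (shut) to 1 (fully open), set as the call begins (left out, the last holds). The fingers move at their own pace and stop on an object; "force" is the grip in N (left out, the last holds). Time passes only in rows, so rows that repeat a pose let the fingers close. It gives the time, the measured TCP pose, the force, the opening and the grip force at its end, in the units of the state.
- env.read_state(): the state, without advancing time (a new reading comes with each control period).
- env.capture(name): name is "scene" or "top" or "wrist"; returns a dict with "frame" (400x640x3 uint8, blue, green, red), "fx", "fy", "cx", "cy" (pixels), "k1" (the pictures are not rectified: a ray, as slopes to the right and down, at radius r is drawn at 1 + k1 r^2 times it, then the intrinsics apply), "pose" (4x4, takes a point from camera to world coordinates); the wrist camera has in their place "hand_eye" (4x4, takes a point from camera to tool coordinates, whose origin is the TCP and whose axes are the flange's). Camera axes: x right, y down, z forward; pixel columns grow to the right and rows downward; lengths in m; the calibration is good to about 2 mm. A picture is of the moment at which its call begins: read the wrist's pose just before it. There is no depth.
- env.job_done(): hands the job in; it is judged then, once.
The state is a dict: "time_s": time; "q": joint angles; "dq": joint speeds; "tau": joint torques, N m; "tcp_pos": TCP position; "tcp_rot": TCP orientation; "ft_force": force on the tool from outside, world axes, zero at the start; "ft_torque": the same for the moment, N m; "grip_width": opening from 0.0 (shut) to 1.0 (fully open); "grasp_force": force on a finger pad.
Only numpy, scipy, OpenCV 4.12 (cv2) and the standard library are available. Lean on these libraries where they do the work, as an engineer would, in place of code of your own. Each camera call takes 0.05 s, during which the arm holds its last target. There are 200 camera calls.

## Working session

There is one attempt and no reset: what is moved stays moved. The work goes in short steps, Python scripts to look and compute and a tool call to move; the robot and the scene stay as the last step left them, time stands still between calls to the robot, and variables do not carry over. Pictures are saved under pics/ and viewed, at most 10 in all, crops included, and the job is handed in when it is done.

Besides the shell and the picture viewer there is one more tool, called after "Request:" by a JSON object that holds its "fn" and its "kwargs", one argument or row to a line. carry_out: Moves the arm, as the interface text tells. Its arguments: {"type":"object","properties":{"commands":{"type":"array"},"jaw":{"type":"number"},"force":{"type":"number"}},"required":["commands"]}

```bash
mkdir -p pics; ls
python3 - <<'E'
from workcell import env
import cv2,numpy as np
a=env.capture("scene");b=env.capture("top")
cv2.imwrite("pics/s.png",a["frame"]);cv2.imwrite("pics/t.png",b["frame"])
np.set_printoptions(precision=4,suppress=True)
for c in(a,b):print({k:v for k,v in c.items() if k!="frame"})
print(env.nose_length,env.read_state())
E
```

```text
pics
{'fx': 435.8311057754728, 'fy': 435.8311057754728, 'cx': 321.034407782329, 'cy': 195.94297482648292, 'k1': 0.011824774046481442, 'pose': array([[ 0.2971,  0.7877, -0.5396,  1.1827],
       [ 0.9548, -0.252 ,  0.1578, -0.1578],
       [-0.0117, -0.5621, -0.827 ,  1.0496],
       [ 0.    ,  0.    ,  0.    ,  1.    ]])}
{'fx': 406.24847858035844, 'fy': 406.24847858035844, 'cx': 324.83184859500125, 'cy': 198.8103870174427, 'k1': 0.017152626636379495, 'pose': array([[ 0.0422, -0.9784,  0.2023,  0.3599],
       [-0.9991, -0.0405,  0.0124,  0.0112],
       [-0.0039, -0.2027, -0.9792,  1.156 ],
       [ 0.    ,  0.    ,  0.    ,  1.    ]])}
0.008 {'time_s': 0.1, 'q': array([ 1.106 ,  0.4683, -0.0116,  1.6035,  0.006 ,  1.0714, -0.0563]), 'dq': array([ 0.001 , -0.0019,  0.0007, -0.0029, -0.0002,  0.0012,  0.0012]), 'tau': array([  0.0013, -52.1646,  -0.0124, -24.4366,  -0.0568,   0.0141,
         0.    ]), 'tcp_pos': array([ 0.2659, -0.5926,  0.2217]), 'tcp_rot': array([-3.0705, -0.6573,  0.0007]), 'ft_force': array([-0.2198, -0.2024, -0.3501]), 'ft_torque': array([-0.0154,  0.0006,  0.0198]), 'grasp_force': 0.0, 'grip_width': 0.9993861042884673}
```

View pics/s.png

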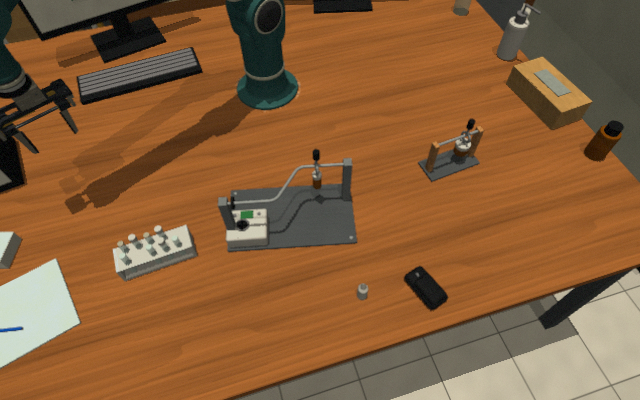

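View pics/t.png

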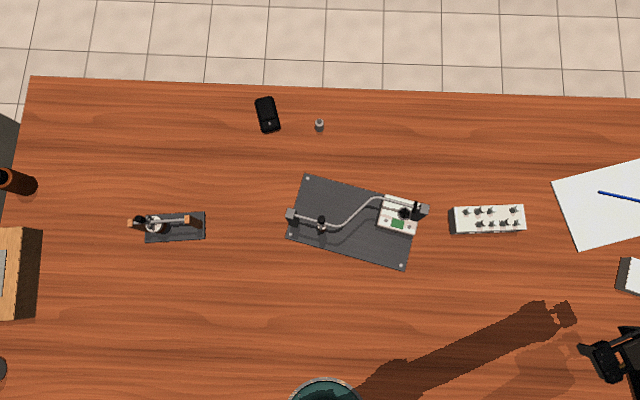

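The scene shows the feeder centred at about (292,215) and the slim hanger's knob at about (316,155). The spare hanger is at about (465,130). In the top view the plate's corners are near (305,174), (286,238) and (407,270), and the knob is near (321,221).

Run:
```python
import cv2,numpy as np
s=cv2.imread("pics/s.png");t=cv2.imread("pics/t.png")
a=cv2.resize(s[140:260,215:365],None,fx=5,fy=5,interpolation=2)[:,:750]
b=cv2.resize(t[165:280,280:440],None,fx=5,fy=5,interpolation=2)
cv2.imwrite("pics/sz.png",a);cv2.imwrite("pics/tz.png",b)
```

```text
(no output)
```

View pics/sz.png

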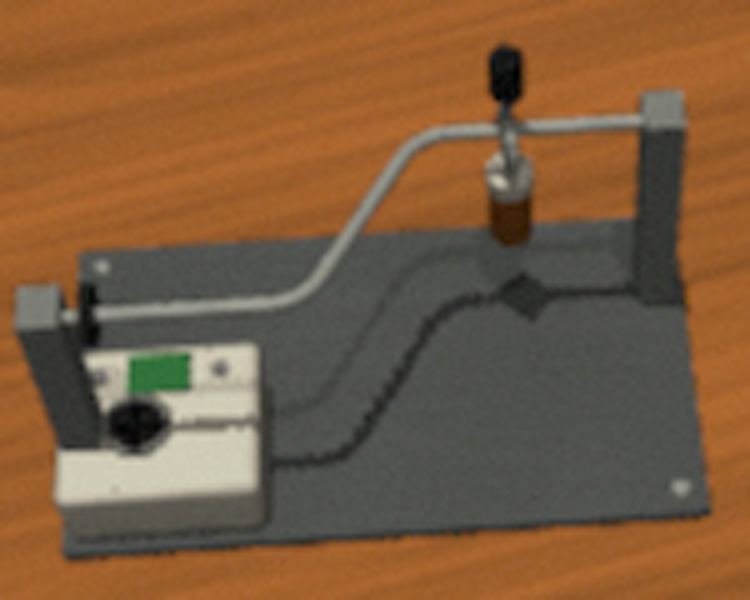

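View pics/tz.png

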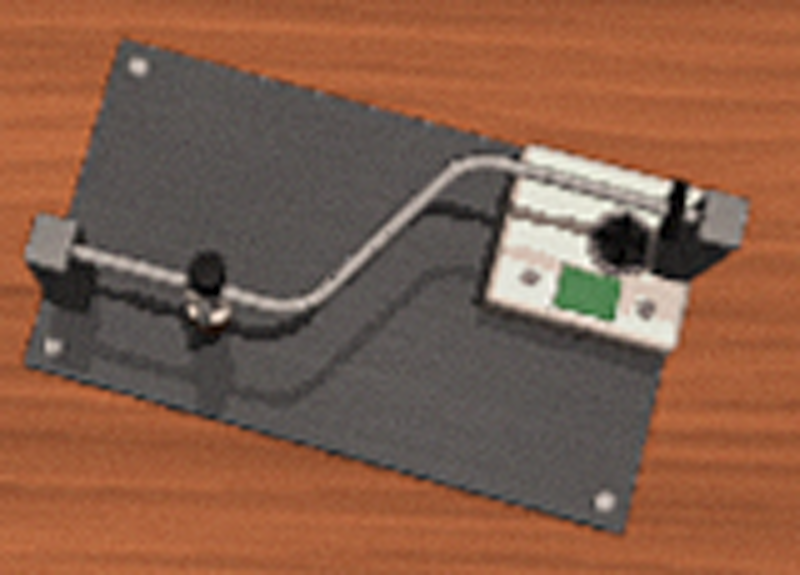

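The crops show three plate corners in each view. In the crops the knob is at (506,74) in the scene view and (208,272) in the top view, and the stop is at (88,313) and (680,208).

```bash
cat > h.py <<'E'
import cv2,numpy as np
from scipy.optimize import least_squares
from scipy.spatial.transform import Rotation as R
np.set_printoptions(precision=4,suppress=True)
def ray(c,uv,T=None):
    K=np.array([[c["fx"],0,c["cx"]],[0,c["fy"],c["cy"]],[0,0,1.]])
    d=((np.array(uv,float)-[c["cx"],c["cy"]])/[c["fx"],c["fy"]]); s=d.copy()
    for _ in range(8): s=d/(1+c["k1"]*(s@s))
    T=c["pose"] if T is None else T
    v=T[:3,:3]@np.array([*s,1]); return T[:3,3],v/np.linalg.norm(v)
def onz(o,v,z): return o+v*(z-o[2])/v[2]
def tri(rs):
    A=sum(np.eye(3)-np.outer(v,v) for o,v in rs);b=sum((np.eye(3)-np.outer(v,v))@o for o,v in rs)
    return np.linalg.solve(A,b)
def dist(o,v,p): d=p-o; return d-v*(d@v)
def tcp(st):
    T=np.eye(4);T[:3,:3]=R.from_rotvec(st["tcp_rot"]).as_matrix();T[:3,3]=st["tcp_pos"];return T
def F(p,x,y,z):
    c,s=np.cos(p[2]),np.sin(p[2]);return np.array([p[0]+c*x-s*y,p[1]+s*x+c*y,z])
E
python3 - <<'E'
from h import *
from workcell import env
S=env.capture("scene");T=env.capture("top")
s=lambda u,v:ray(S,(u/5+215-.4,v/5+140-.4)); t=lambda u,v:ray(T,(u/5+280-.4,v/5+165-.4))
obs=[(t(123,38),(.1,.175)),(t(25,367),(-.1,.175)),(t(623,533),(-.1,-.175)),(s(708,512),(.1,.175)),(s(68,556),(.1,-.175)),(s(80,253),(-.1,-.175))]
stop=[(s(88,313)),(t(680,208))]
def f(p):
    r=[dist(*o,F(p,*xy,p[3])) for o,xy in obs]+[dist(*o,F(p,.05,-.135,.16)) for o in stop]
    return np.concatenate(r)
q=least_squares(f,[.5,0,-.2,.01],loss="soft_l1",f_scale=.004)
print(q.x,np.degrees(q.x[2]),f(q.x).reshape(-1,3))
print("knob",tri([s(506,74),t(208,272)]),"stop",F(q.x,.05,-.132,.16),tri(stop))
k=tri([s(506,74),t(208,272)]);c=q.x;d=k[:2]-c[:2];print("knob feeder",np.cos(c[2])*d[0]+np.sin(c[2])*d[1],-np.sin(c[2])*d[0]+np.cos(c[2])*d[1])
np.save("feeder.npy",c)
E
```

```text
[ 0.5373 -0.0578 -0.2309  0.004 ] -13.228433071280309 [[-0.0005 -0.     -0.0001]
 [ 0.0003  0.0003  0.0001]
 [-0.0014 -0.0013  0.0002]
 [ 0.0015  0.0021 -0.0002]
 [ 0.0004 -0.0032  0.0001]
 [-0.0001 -0.0003  0.0001]
 [ 0.001   0.0001 -0.0007]
 [-0.0011  0.002  -0.0006]]
knob [0.5072 0.0291 0.2047] stop [ 0.5557 -0.1977  0.16  ] [ 0.5557 -0.2013  0.1634]
knob feeder -0.049133630396949 0.07771971851089515
```

```bash
cat >> h.py <<'E'
def rel(T0,pos,yaw):
    "row for TCP at pos, tool y heading at yaw (deg, world), tool pointing down"
    a=np.radians(yaw);y=np.array([np.cos(a),np.sin(a),0]);z=np.array([0,0,-1.]);M=np.c_[np.cross(y,z),y,z]
    return np.r_[T0[:3,:3].T@(np.array(pos)-T0[:3,3])*100, np.degrees(R.from_matrix(T0[:3,:3].T@M).as_rotvec())]
E
python3 - <<'E'
from h import *
from workcell import env
T=tcp(env.read_state());print(rel(T,[.266,-.593,.29],-66),rel(T,[.507,.029,.29],-103.2))
E
```

```text
[-0.0048  0.0181 -6.8013 -0.0593  0.0035  0.164 ] [ 47.445  -46.8665  -6.7556  -0.0561   0.0226  37.364 ]
```

Request:
{"fn": "carry_out", "kwargs": {
  "commands": [
    [[2,-2,-4,0,0,2],[5,-5,-6.8,0,0,5],[8,-8,-6.8,0,0,9],[10.5,-10.5,-6.8,0,0,12],[13.5,-13.5,-6.8,0,0,15],[16.5,-16.5,-6.8,0,0,18],[19.5,-19,-6.8,0,0,21],[22.5,-22,-6.8,0,0,24]]
  ],
  "jaw": 1,
  "force": 30
}}

```text
time_s: 0.87
tcp_pos: [0.379, -0.3054, 0.2907]
tcp_rot: [3.141, 0.0, 0.001]
ft_force: [0.7, 0.5, -0.1]
grip_width: 1.0
grasp_force: 0.0
```

Request:
{"fn": "carry_out", "kwargs": {
  "commands": [
    [[3,-3,0,0,0,2],[6,-6,0,0,0,4],[9,-9,0,0,0,6],[12,-12,0,0,0,8],[15,-15,0,0,0,10],[18,-18,0,0,0,12],[20,-20,0,0,0,13],[20,-20,0,0,0,13]]
  ]
}}

```text
time_s: 1.53
tcp_pos: [0.5815, -0.0993, 0.29]
tcp_rot: [-3.119, 0.337, -0.002]
ft_force: [-0.1, -0.3, 0.1]
grip_width: 1.0
grasp_force: 0.0
```

Run:
```python
from h import *
from workcell import env
s=env.read_state();T=tcp(s);W=env.capture("wrist");cv2.imwrite("pics/w1.png",W["frame"])
print({k:v for k,v in W.items() if k!="frame"});print(s);print(rel(T,[.507,.029,.29],-103.2))
```

```text
{'fx': 281.41210459066536, 'fy': 281.41210459066536, 'cx': 321.57143950093206, 'cy': 198.61403506436085, 'k1': -0.04187095268995355, 'hand_eye': array([[ 0.0009, -0.9646, -0.2637,  0.0742],
       [ 1.    ,  0.0008,  0.0003,  0.0002],
       [-0.    , -0.2637,  0.9646, -0.1612],
       [ 0.    ,  0.    ,  0.    ,  1.    ]])}
{'time_s': 1.5333, 'q': array([ 0.3235,  0.3237, -0.2636,  1.6666,  0.0859,  1.1618, -1.7469]), 'dq': array([ 0.0578, -0.041 ,  0.0592,  0.0666,  0.0168,  0.02  ,  0.0922]), 'tau': array([  1.2321, -42.7752,  -0.5554, -25.9066,   0.3061,  -0.0642,
        -0.703 ]), 'tcp_pos': array([ 0.5815, -0.0993,  0.29  ]), 'tcp_rot': array([-3.1193,  0.3365, -0.0017]), 'ft_force': array([-0.0564, -0.2682,  0.1181]), 'ft_torque': array([ 0.0822,  0.0202, -0.0486]), 'grasp_force': 0.0, 'grip_width': 1.0004535547596916}
[-10.0124 -10.9459   0.0452  -0.2481  -0.0353   0.8856]
```

View pics/w1.png

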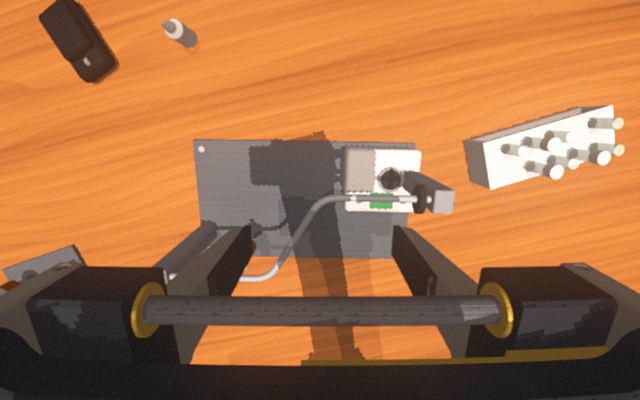

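The wrist view shows the feeder with the stop near (416,198) and the knob hidden behind the gripper. The two-view fix agrees with the rail to about 1 mm, so I'm going above the knob and down.

Request:
{"fn": "carry_out", "kwargs": {
  "commands": [
    [[-2.5,-2.5,0,0,0,1],[-5,-5.5,0,0,0,1],[-7.5,-8.5,0,0,0,1],[-10,-10.9,0,0,0,1],[-10,-10.9,2.5,0,0,1],[-10,-10.9,5,0,0,1],[-10,-10.9,5,0,0,1],[-10,-10.9,5,0,0,1]]
  ]
}}

```text
time_s: 2.25
tcp_pos: [0.5036, 0.0203, 0.2401]
tcp_rot: [3.117, -0.381, -0.004]
ft_force: [0.7, 0.1, 0.0]
grip_width: 1.003
grasp_force: 0.0
```

Run:
```python
from h import *
from workcell import env
s=env.read_state();T=tcp(s);S=env.capture("scene");W=env.capture("wrist")
a=cv2.resize(S["frame"][90:230,220:400],None,fx=3,fy=3,interpolation=2)
b=W["frame"][200:400,60:600];cv2.imwrite("pics/w2.png",np.vstack([a[:390],b]))
print(s["tcp_pos"],s["ft_force"],rel(T,[.507,.029,.195],-103.2))
```

```text
[0.5036 0.0203 0.2401] [0.6781 0.0737 0.0498] [ 0.1266 -0.9301  4.5057  0.0713  0.1361 -0.7297]
```

View pics/w2.png

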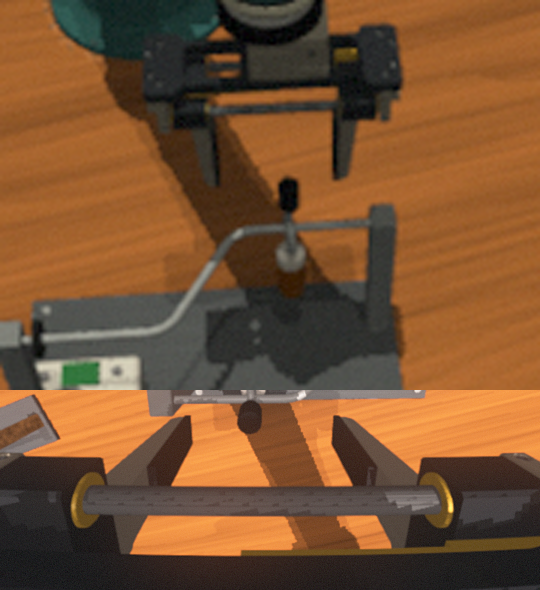

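The picture shows the open fingers above the knob. In the wrist view the knob is at about (309,227).

Run:
```python
from h import *
from workcell import env
s=env.read_state();T=tcp(s);W=env.capture("wrist");f=W["frame"][195:240,280:340]
m=(f.max(2)<55).astype(np.uint8);n,l,st,c=cv2.connectedComponentsWithStats(m);i=1+st[1:,4].argmax();u=c[i]+[280,195];print(u,st[i])
o,v=ray(W,u,T@W["hand_eye"]);k=onz(o,v,.204);print(k,rel(T,[k[0],k[1],.195],-103.2))
```

```text
[316.4    216.0667] [33 19  7  5 15]
[0.5124 0.0227 0.204 ] [ 0.6319 -0.3618  4.6741 -0.0073 -0.084  -0.737 ]
```

Run:
```python
from h import *
from workcell import env
s=env.read_state();T=tcp(s);W=env.capture("wrist");f=W["frame"][195:245,280:340].astype(int)
m=((f.max(2)<110)&(np.ptp(f,axis=2)<30)).astype(np.uint8);n,l,st,c=cv2.connectedComponentsWithStats(m);i=1+st[1:,4].argmax();print(c[i]+[280,195],st[i])
for u in ((309,227),(309,218),(309,234)):
  o,v=ray(W,u,T@W["hand_eye"]);print(u,onz(o,v,.204),onz(o,v,.218))
print(s["tcp_pos"])
```

```text
[311.5174 222.1816] [ 19  15  23  30 402]
(309, 227) [0.5055 0.0304 0.204 ] [0.5105 0.0285 0.218 ]
(309, 218) [0.5124 0.0286 0.204 ] [0.517  0.0268 0.218 ]
(309, 234) [0.5    0.0318 0.204 ] [0.5054 0.0298 0.218 ]
[0.5056 0.0209 0.2419]
```

Request:
{"fn": "carry_out", "kwargs": {
  "commands": [
    [[0,-0.8,1,0,0,0],[0,-0.8,2.2,0,0,0],[0,-0.8,3.4,0,0,0],[0,-0.8,4.4,0,0,0],[0,-0.8,4.4,0,0,0],[0,-0.8,4.4,0,0,0]]
  ]
}}

```text
time_s: 2.95
tcp_pos: [0.5064, 0.0297, 0.1961]
tcp_rot: [-3.119, 0.378, 0.002]
ft_force: [0.2, -0.0, 0.1]
grip_width: 1.001
grasp_force: 0.0
```

Request:
{"fn": "carry_out", "kwargs": {
  "commands": [
    [[0,0,0,0,0,0],[0,0,0,0,0,0],[0,0,0,0,0,0],[0,0,0,0,0,0],[0,0,0,0,0,0],[0,0,0,0,0,0],[0,0,0,0,0,0],[0,0,0,0,0,0]]
  ],
  "jaw": 0,
  "force": 30
}}

```text
time_s: 3.62
tcp_pos: [0.5065, 0.0294, 0.1966]
tcp_rot: [3.119, -0.379, -0.0]
ft_force: [-0.1, 1.3, 1.0]
grip_width: 0.441
grasp_force: 0.0
```

Run:
```python
from h import *
from workcell import env
for _ in range(4):
  s=env.read_state();print(s["tcp_pos"],s["tcp_rot"],s["grip_width"],s["grasp_force"],s["ft_force"],s["q"][6]);W=env.capture("wrist")
S=env.capture("scene");T=tcp(s)
a=cv2.resize(S["frame"][110:230,240:400],None,fx=4,fy=4,interpolation=2);cv2.imwrite("pics/g.png",a)
```

```text
[0.5065 0.0294 0.1966] [ 3.1187 -0.3785 -0.    ] 0.441437364513085 0.0 [-0.0633  1.3293  0.9812] -2.0440406136331526
[0.5066 0.0294 0.1966] [ 3.1187 -0.3784  0.0001] 0.3982415917103209 0.0 [ 1.0267  0.9292 -0.0174] -2.0440054597902457
[0.5066 0.0294 0.1966] [ 3.1187 -0.3784 -0.    ] 0.3574182153505079 0.0 [-0.0971 -0.346  -1.2873] -2.0439992220271703
[0.5066 0.0294 0.1966] [ 3.1187 -0.3784 -0.    ] 0.31157461646578405 0.0 [ 0.3863  0.233  -0.8744] -2.0440040201550618
```

View pics/g.png

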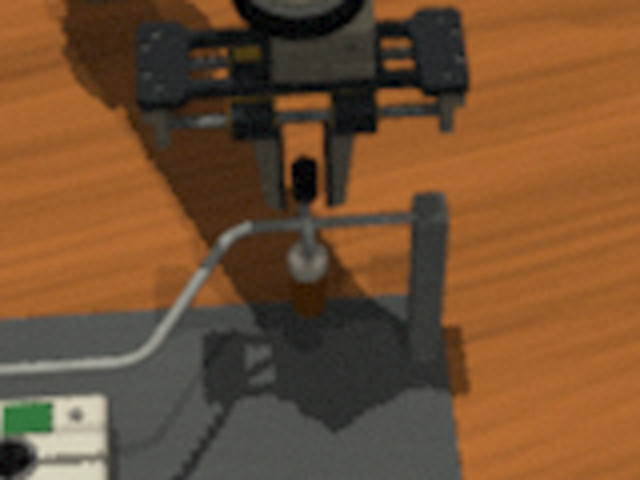

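The fingers are still closing evenly around the knob, so I'm finishing the grip and lifting 8 mm.

Request:
{"fn": "carry_out", "kwargs": {
  "commands": [
    [[0,0,0,0,0,0],[0,0,0,0,0,0],[0,0,0,0,0,0],[0,0,0,0,0,0],[0,0,-0.2,0,0,0],[0,0,-0.5,0,0,0],[0,0,-0.8,0,0,0],[0,0,-0.8,0,0,0]]
  ],
  "jaw": 0,
  "force": 30
}}

```text
time_s: 4.53
tcp_pos: [0.507, 0.0295, 0.2053]
tcp_rot: [-3.119, 0.378, -0.002]
ft_force: [0.1, -0.2, -1.4]
grip_width: 0.189
grasp_force: 30.0
```

```bash
cat > path.py <<'E'
from h import *
from workcell import env
import sys
# rail poses by arc length from the first leg
c=np.load("feeder.npy");t=30*np.tan(np.radians(29.5));A=np.array([-50.,30]);B=np.array([50.,-30]);d=(B-A)/np.linalg.norm(B-A);th=np.arccos(-d[1])
def rail():
    P=[(-50,y,0) for y in np.arange(78,30+t,-8)]
    P+=[(-50+30*(1-np.cos(a)),30+t-30*np.sin(a),a) for a in np.linspace(0,th,10)]
    L=np.linalg.norm(B-A);P+=[(*(A+d*s),th) for s in np.linspace(t,L-t,12)[1:-1]]
    P+=[(50-30*(1-np.cos(a)),-30-t+30*np.sin(a),a) for a in np.linspace(th,0,10)]
    P+=[(50,y,0) for y in np.linspace(-30-t,-122,10)[1:]]
    return P
if __name__=="__main__":
    s=env.read_state();T=tcp(s);f=float(sys.argv[1]);P=rail();n=int(sys.argv[2]);z=float(sys.argv[3])
    x=(s["tcp_pos"]-F(c,0,0,0));k=np.c_[[np.cos(c[2]),np.sin(c[2])],[-np.sin(c[2]),np.cos(c[2])]].T@x[:2]*1000
    print("feeder xy",k,"z",s["tcp_pos"][2],"ft",s["ft_force"],s["ft_torque"],"grip",s["grip_width"],s["grasp_force"],"q7",s["q"][6])
    for i in range(n,min(n+8,len(P))):
        p=P[i];print(i,np.round(p,2),np.round(rel(T,F(c,p[0]/1e3,p[1]/1e3,z),np.degrees(c[2]+p[2])-90)[[0,1,2,5]],2))
E
python3 path.py 0 1 .2045
```

```text
feeder xy [-49.4479  78.0634] z 0.2053123797099656 ft [ 0.0829 -0.1705 -1.4244] [0.1148 0.0313 0.0341] grip 0.18853007389464008 29.999856054782867 q7 -2.0394256917761373
1 [-50.  70.   0.] [-0.05  0.81  0.08 -0.61]
2 [-50.  62.   0.] [-0.04  1.61  0.08 -0.61]
3 [-50.  54.   0.] [-0.03  2.41  0.08 -0.61]
4 [-50.    46.97   0.  ] [-0.02  3.11  0.08 -0.61]
5 [-49.8   43.55   0.11] [ 0.    3.45  0.08 -7.17]
6 [-49.22  40.16   0.23] [  0.06   3.79   0.08 -13.73]
7 [-48.25  36.87   0.34] [  0.16   4.12   0.08 -20.29]
8 [-46.91  33.71   0.46] [  0.3    4.43   0.08 -26.85]
```

Request:
{"fn": "carry_out", "kwargs": {
  "commands": [
    [[0,0.4,0,0,0,0],[0,1.1,0,0,0,0],[0,1.8,0,0,0,0],[0,2.5,0,0,0,0],[0,3.1,0,0,0,-1],[0,3.5,0,0,0,-7],[0.05,3.8,0,0,0,-13.5],[0.15,4.1,0,0,0,-20]]
  ]
}}

```text
time_s: 5.2
tcp_pos: [0.4978, -0.0118, 0.2045]
tcp_rot: [3.136, 0.176, -0.0]
ft_force: [-0.4, 0.7, -0.8]
grip_width: 0.185
grasp_force: 30.0
```

```bash
python3 path.py 0 8 .205
```

```text
feeder xy [-48.8988  35.6953] z 0.20449607477801865 ft [-0.4174  0.6621 -0.8481] [ 0.0234 -0.0224  0.021 ] grip 0.18527488412329057 29.998939633369446 q7 -1.6126709993223074
8 [-46.91  33.71   0.46] [ 0.12  0.25 -0.05 -6.59]
9 [-45.22  30.72   0.57] [  0.18   0.59  -0.05 -13.15]
10 [-43.2   27.95   0.69] [  0.28   0.92  -0.05 -19.7 ]
11 [-40.87  25.42   0.8 ] [  0.41   1.24  -0.05 -26.26]
12 [-38.27  23.18   0.92] [  0.58   1.54  -0.05 -32.82]
13 [-35.43  21.25   1.03] [  0.78   1.81  -0.05 -39.38]
14 [-29.    17.4    1.03] [  1.26   2.39  -0.05 -39.38]
15 [-22.56  13.53   1.03] [  1.74   2.97  -0.05 -39.38]
```

Request:
{"fn": "carry_out", "kwargs": {
  "commands": [
    [[0.1,0.3,0,0,0,-6.5],[0.2,0.6,0,0,0,-13],[0.3,0.9,0,0,0,-19.5],[0.4,1.25,0,0,0,-26],[0.6,1.55,0,0,0,-32.5],[0.8,1.8,0,0,0,-39],[1.25,2.4,0,0,0,-39.5],[1.75,3.0,0,0,0,-39.5]]
  ]
}}

```text
time_s: 5.87
tcp_pos: [0.5189, -0.0398, 0.2045]
tcp_rot: [2.897, 1.214, -0.0]
ft_force: [0.6, -0.5, -0.8]
grip_width: 0.188
grasp_force: 30.0
```

```bash
python3 path.py 0 16 .205
python3 - <<'E'
from h import *
from workcell import env
S=env.capture("scene");T=env.capture("top")
f=lambda x:cv2.resize(x,None,fx=4,fy=4,interpolation=2)
cv2.imwrite("pics/m.png",np.hstack([f(S["frame"][120:240,220:320]),f(T["frame"][170:290,320:420])]))
E
```

```text
feeder xy [-21.9655  13.2986] z 0.2045273379249901 ft [ 0.5813 -0.4841 -0.7813] [-0.0651  0.0023 -0.0166] grip 0.18836970085046065 29.999565482139587 q7 -0.9212064569917848
16 [-16.11   9.67   1.03] [-0.01  0.69 -0.05 -0.33]
17 [-9.67  5.8   1.03] [-0.    1.44 -0.05 -0.33]
18 [-3.22  1.93  1.03] [ 0.    2.19 -0.05 -0.33]
19 [ 3.22 -1.93  1.03] [ 0.01  2.94 -0.05 -0.33]
20 [ 9.67 -5.8   1.03] [ 0.01  3.7  -0.05 -0.33]
21 [16.11 -9.67  1.03] [ 0.02  4.45 -0.05 -0.33]
22 [ 22.56 -13.53   1.03] [ 0.02  5.2  -0.05 -0.33]
23 [ 29.   -17.4    1.03] [ 0.02  5.95 -0.05 -0.33]
```

View pics/m.png

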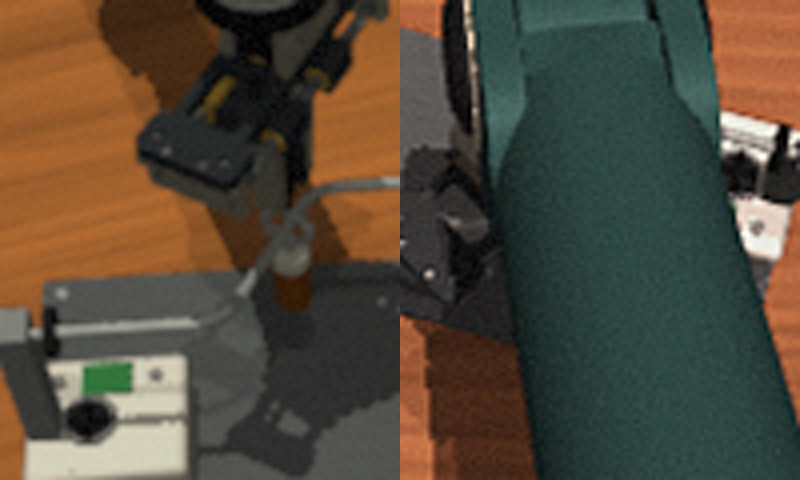

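The scene crop shows the vial hanging upright at about (292,285), with its ring square on the diagonal leg. The arm blocks the top view. Forces are small, so I'm continuing.

Request:
{"fn": "carry_out", "kwargs": {
  "commands": [
    [[0,0.4,0,0,0,0],[0,1.1,0,0,0,0],[0,1.9,0,0,0,0],[0,2.7,0,0,0,0],[0,3.5,0,0,0,0],[0,4.3,0,0,0,0],[0,5.1,0,0,0,0],[0,5.9,0,0,0,0]]
  ]
}}

```text
time_s: 6.63
tcp_pos: [0.5616, -0.0806, 0.2045]
tcp_rot: [-2.896, -1.219, 0.0]
ft_force: [0.6, -0.7, -0.7]
grip_width: 0.186
grasp_force: 30.0
```

```bash
python3 path.py 0 24 .205
```

```text
feeder xy [ 28.9435 -16.6137] z 0.20445353265389343 ft [ 0.6389 -0.7226 -0.6634] [-0.0354 -0.0824  0.0219] grip 0.18625197703292842 30.000012516975403 q7 -0.8593489456737416
24 [ 35.43 -21.25   1.03] [-0.06  0.8  -0.05 -0.16]
25 [ 38.27 -23.18   0.92] [-0.08  1.14 -0.05  6.4 ]
26 [ 40.87 -25.42   0.8 ] [-0.14  1.48 -0.05 12.96]
27 [ 43.2  -27.95   0.69] [-0.23  1.81 -0.05 19.52]
28 [ 45.22 -30.72   0.57] [-0.37  2.12 -0.05 26.08]
29 [ 46.91 -33.71   0.46] [-0.54  2.42 -0.05 32.64]
30 [ 48.25 -36.87   0.34] [-0.74  2.7  -0.05 39.2 ]
31 [ 49.22 -40.16   0.23] [-0.97  2.95 -0.05 45.76]
```

Request:
{"fn": "carry_out", "kwargs": {
  "commands": [
    [[-0.05,0.7,0,0,0,0],[-0.1,1.1,0,0,0,6],[-0.15,1.5,0,0,0,13],[-0.25,1.8,0,0,0,19.5],[-0.4,2.1,0,0,0,26],[-0.55,2.4,0,0,0,32.5],[-0.75,2.7,0,0,0,39],[-0.95,2.95,0,0,0,45.5]]
  ]
}}

```text
time_s: 7.3
tcp_pos: [0.5758, -0.1077, 0.2045]
tcp_rot: [3.142, -0.004, -0.0]
ft_force: [0.3, 0.5, -1.0]
grip_width: 0.187
grasp_force: 30.0
```

```bash
python3 path.py 0 32 .205
```

```text
feeder xy [ 48.9418 -39.8226] z 0.20451288866992332 ft [ 0.2877  0.5336 -1.0284] [ 0.0215  0.0231 -0.0658] grip 0.1865289310923602 29.9957674741745 q7 -1.5494764481382093
32 [ 49.8  -43.55   0.11] [-0.    0.38 -0.05  6.51]
33 [ 50.   -46.97   0.  ] [-0.06  0.72 -0.05 13.07]
34 [ 50.   -55.31   0.  ] [-0.25  1.53 -0.05 13.07]
35 [ 50.   -63.65   0.  ] [-0.44  2.34 -0.05 13.07]
36 [ 50.   -71.98   0.  ] [-0.62  3.16 -0.05 13.07]
37 [ 50.   -80.32   0.  ] [-0.81  3.97 -0.05 13.07]
38 [ 50.   -88.65   0.  ] [-1.    4.78 -0.05 13.07]
39 [ 50.   -96.99   0.  ] [-1.19  5.59 -0.05 13.07]
```

Request:
{"fn": "carry_out", "kwargs": {
  "commands": [
    [[0,0.4,0,0,0,6.5],[-0.05,0.7,0,0,0,13],[-0.25,1.5,0,0,0,13],[-0.45,2.35,0,0,0,13],[-0.6,3.15,0,0,0,13],[-0.8,4,0,0,0,13],[-1,4.8,0,0,0,13],[-1.2,5.6,0,0,0,13]]
  ]
}}

```text
time_s: 7.97
tcp_pos: [0.5633, -0.1646, 0.2046]
tcp_rot: [3.122, -0.351, -0.0]
ft_force: [0.3, -0.4, -0.6]
grip_width: 0.19
grasp_force: 30.0
```

```bash
python3 path.py 0 40 .205
```

```text
feeder xy [ 49.789  -98.0052] z 0.2045526407065265 ft [ 0.2811 -0.404  -0.6079] [ 0.067  -0.0188  0.051 ] grip 0.18988891902661378 30.000095665454865 q7 -1.64630753571544
40 [  50.   -105.33    0.  ] [ 0.02  0.73 -0.04  0.4 ]
41 [  50.   -113.66    0.  ] [ 0.01  1.57 -0.04  0.4 ]
42 [  50. -122.    0.] [ 0.    2.4  -0.04  0.4 ]
```

Request:
{"fn": "carry_out", "kwargs": {
  "commands": [
    [[0,0.6,0,0,0,0],[0,1.2,0,0,0,0],[0,1.8,0,0,0,0],[0,2.2,0,0,0,0],[0,2.5,0,0,0,0],[0,2.6,0,0,0,0],[0,2.6,0,0,0,0],[0,2.6,0,0,0,0]]
  ]
}}

```text
time_s: 8.63
tcp_pos: [0.558, -0.1883, 0.2046]
tcp_rot: [-3.122, 0.35, -0.0]
ft_force: [-0.1, -0.1, -0.1]
grip_width: 0.186
grasp_force: 30.0
```

Request:
{"fn": "carry_out", "kwargs": {
  "commands": [
    [[0,0.1,0,0,0,0],[0,0.2,0,0,0,0],[0,0.2,0,0,0,0],[0,0.2,0,0,0,0]]
  ]
}}

```text
time_s: 8.97
tcp_pos: [0.5574, -0.1906, 0.2046]
tcp_rot: [3.122, -0.351, 0.0]
ft_force: [0.7, -0.3, -0.7]
grip_width: 0.188
grasp_force: 30.0
```

```bash
python3 path.py 0 42 .205
```

```text
feeder xy [  50.0345 -124.7109] z 0.20458443641600962 ft [ 0.6657 -0.3392 -0.7141] [ 0.0434 -0.0025  0.0276] grip 0.18767772812551406 29.99982923269272 q7 -1.5974740570939898
42 [  50. -122.    0.] [-0.   -0.27 -0.04  0.39]
```

Request:
{"fn": "carry_out", "kwargs": {
  "commands": [
    [[0,0.1,0,0,0,0],[0,0.2,0,0,0,0],[0,0.25,0,0,0,0],[0,0.25,0,0,0,0]]
  ]
}}

```text
time_s: 9.3
tcp_pos: [0.5571, -0.1924, 0.2046]
tcp_rot: [-3.121, 0.351, -0.0]
ft_force: [0.4, 1.7, -0.5]
grip_width: 0.191
grasp_force: 30.0
```

Request:
{"fn": "carry_out", "kwargs": {
  "commands": [
    [[0,0.1,0,0,0,0],[0,0.1,0,0,0,0],[0,0.1,0,0,0,0]]
  ]
}}

```text
time_s: 9.55
tcp_pos: [0.557, -0.1928, 0.2046]
tcp_rot: [-3.121, 0.35, -0.0]
ft_force: [1.7, 3.5, 0.0]
grip_width: 0.187
grasp_force: 30.0
```

Request:
{"fn": "carry_out", "kwargs": {
  "commands": [
    [[0,0.1,0,0,0,0],[0,0.1,0,0,0,0],[0,0.1,0,0,0,0]]
  ]
}}

```text
time_s: 9.8
tcp_pos: [0.557, -0.1931, 0.2046]
tcp_rot: [-3.12, 0.349, -0.001]
ft_force: [1.2, 6.2, -0.8]
grip_width: 0.191
grasp_force: 30.0
```

```bash
python3 path.py 0 42 .205
```

```text
feeder xy [  50.136 -127.242] z 0.20459081368476206 ft [ 1.1853  6.2083 -0.7529] [ 1.8361 -0.4048 -0.1414] grip 0.19070031073525504 30.00042200088501 q7 -1.5894372183311365
42 [  50. -122.    0.] [-0.01 -0.52 -0.04  0.45]
```

Request:
{"fn": "carry_out", "kwargs": {
  "commands": [
    [[0,-0.1,0,0,0,0],[0,-0.1,0,0,0,0],[0,-0.1,0.2,0,0,0],[0,-0.1,0.4,0,0,0],[0,-0.1,0.6,0,0,0],[0,-0.1,0.75,0,0,0],[0,-0.1,0.75,0,0,0],[0,-0.1,0.75,0,0,0]]
  ]
}}

```text
time_s: 10.47
tcp_pos: [0.557, -0.193, 0.1971]
tcp_rot: [-3.121, 0.35, -0.0]
ft_force: [1.1, 5.5, -0.4]
grip_width: 0.187
grasp_force: 30.0
```

```bash
python3 path.py 0 42 .205
python3 - <<'E'
from h import *
from workcell import env
S=env.capture("scene")
cv2.imwrite("pics/e.png",cv2.resize(S["frame"][130:250,200:340],None,fx=5,fy=5,interpolation=2))
E
```

```text
feeder xy [  50.0927 -127.0853] z 0.19712314783757914 ft [ 1.0526  5.536  -0.3777] [ 1.5188 -0.3421 -0.0282] grip 0.18747586374204775 30.000294148921967 q7 -1.5929604226763443
42 [  50. -122.    0.] [-0.01 -0.51 -0.79  0.43]
```

View pics/e.png

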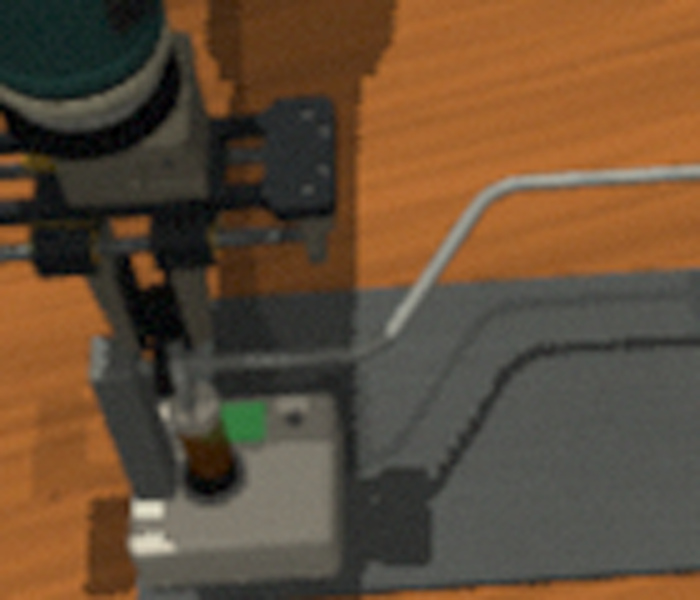

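The picture shows the vial over the well at about (212,460), with the ring against the dark stop. I'm easing the push a little before opening.

Request:
{"fn": "carry_out", "kwargs": {
  "commands": [
    [[0,-0.05,0,0,0,0],[0,-0.1,0,0,0,0],[0,-0.1,0,0,0,0],[0,-0.1,0,0,0,0]]
  ]
}}

```text
time_s: 10.85
tcp_pos: [0.5569, -0.1928, 0.1971]
tcp_rot: [-3.122, 0.351, -0.0]
ft_force: [1.2, 5.5, -0.8]
grip_width: 0.189
grasp_force: 30.0
```

Request:
{"fn": "carry_out", "kwargs": {
  "commands": [
    [[0,-0.05,0,0,0,0],[0,-0.1,0,0,0,0],[0,-0.1,0,0,0,0],[0,-0.1,0,0,0,0]]
  ]
}}

```text
time_s: 11.18
tcp_pos: [0.557, -0.1926, 0.1971]
tcp_rot: [3.121, -0.352, -0.0]
ft_force: [1.5, 2.5, -0.1]
grip_width: 0.189
grasp_force: 30.0
```

Request:
{"fn": "carry_out", "kwargs": {
  "commands": [
    [[0,0,0,0,0,0],[0,0,0,0,0,0],[0,0,0,0,0,0],[0,0,0,0,0,0],[0,0,0,0,0,0],[0,0,0,0,0,0],[0,0,0,0,0,0],[0,0,0,0,0,0]]
  ],
  "jaw": 0.6
}}

```text
time_s: 11.85
tcp_pos: [0.5571, -0.1922, 0.1971]
tcp_rot: [3.122, -0.351, 0.0]
ft_force: [0.0, -0.1, -0.0]
grip_width: 0.604
grasp_force: 0.0
```

Request:
{"fn": "carry_out", "kwargs": {
  "commands": [
    [[0,0,-0.5,0,0,0],[0,0,-1.5,0,0,0],[0,0,-3,0,0,0],[0,0,-5,0,0,0],[0,0,-8,0,0,0],[0,0,-11,0,0,0],[-3,0,-14,0,0,0],[-6,0,-16,0,0,0]]
  ]
}}

```text
time_s: 12.52
tcp_pos: [0.4994, -0.1786, 0.3603]
tcp_rot: [3.122, -0.35, 0.006]
ft_force: [0.5, 0.3, 0.8]
grip_width: 0.599
grasp_force: 0.0
```

Request:
{"fn": "carry_out", "kwargs": {
  "commands": [
    [[-3,0,0,0,0,0],[-5,0,0,0,0,0],[-5,0,0,0,0,0],[-5,0,0,0,0,0],[-5,0,0,0,0,0],[-5,0,0,0,0,0],[-5,0,0,0,0,0],[-5,0,0,0,0,0]]
  ]
}}

```text
time_s: 13.18
tcp_pos: [0.4504, -0.1677, 0.3566]
tcp_rot: [-3.122, 0.351, 0.001]
ft_force: [-0.2, -0.3, -0.7]
grip_width: 0.601
grasp_force: 0.0
```

Run:
```python
from h import *
from workcell import env
c=np.load("feeder.npy")
A=env.capture("scene")
for _ in range(10): S=env.capture("scene")
print("motion",cv2.absdiff(A["frame"],S["frame"])[160:250,200:270].max())
s=env.read_state();print(s["time_s"],s["tcp_pos"],s["ft_force"])
T=env.capture("top")
f=lambda x:cv2.resize(x,None,fx=6,fy=6,interpolation=2)
cv2.imwrite("pics/f.png",np.hstack([f(S["frame"][165:250,210:275]),f(T["frame"][180:265,375:440])]))
```

```text
motion 26
13.7333 [ 0.4499 -0.1677  0.3571] [ 0.6517 -0.2357 -0.1092]
```

View pics/f.png

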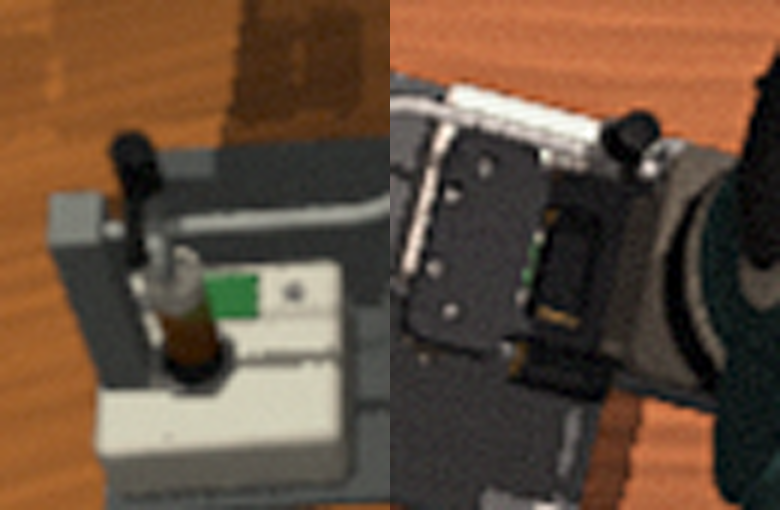

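The final crops show the hanger at the stop with its vial over the well (knob at (138,160) and ring beside the stop at about (155,240), both in the left crop). I'm checking tilt and stillness numerically.

Run:
```python
from h import *
from workcell import env
c=np.load("feeder.npy")
def proj(C,p):
    q=np.linalg.inv(C["pose"])@np.r_[p,1];s=q[:2]/q[2];s=s*(1+C["k1"]*(s@s));return s*[C["fx"],C["fy"]]+[C["cx"],C["cy"]]
fr=[]
for _ in range(12):
    S=env.capture("scene");fr.append(S["frame"][184:200,224:242].astype(float))
    m=fr[-1].max(2)<50;y,x=np.nonzero(m);print(round(x.mean()+224,2),round(y.mean()+184,2),m.sum(),end=" | ")
print()
for y in(-.1265,-.1285):
  for z in (.218,.204,.190,.152,.069): print(y,z,(proj(S,F(c,.05,y,z))-[210,165])*6+3)
```

```text
234.13 194.15 100 | 233.98 194.01 96 | 234.06 194.11 99 | 234.02 194.09 98 | 234.11 194.1 99 | 233.98 194.08 97 | 234.15 194.07 102 | 234.07 194.14 99 | 234.08 194.01 99 | 234.08 194.13 98 | 234.17 194.09 100 | 233.91 193.97 97 | 
-0.1265 0.218 [132.433  145.8282]
-0.1265 0.204 [138.8795 166.2696]
-0.1265 0.19 [145.1819 186.2566]
-0.1265 0.152 [161.5993 238.3341]
-0.1265 0.069 [194.3026 342.1223]
-0.1285 0.218 [127.2787 146.159 ]
-0.1285 0.204 [133.7835 166.5981]
-0.1285 0.19 [140.143  186.5828]
-0.1285 0.152 [156.7092 238.6541]
-0.1285 0.069 [189.7084 342.4294]
```

```bash
python3 -c "
from workcell import env
print(env.job_done())"
```

```text
the job is handed in; nothing more can be done
None
```

I slid the slim-vial hanger round both corners until its ring met the stop and let it go. At the last check it hung upright and still over the photometer, the other hanger was not touched, and the job is handed in at about 14 s.

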